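# Rock the stuck locating block out of the drilling jig

## Robot

A 6-joint arm with a two-finger parallel gripper is mounted at the origin on the work surface. World frame = base frame: x ahead of the robot, y to its left, z up, the work surface at z = 0. Lengths are in m, angles in rad, forces in N, time in s.
With the tool pointing down it reaches from about 0.3 to 0.875 m from the base axis. Payload 6.4 kg.
Tool frame: the origin (TCP) lies midway between the tips of the shut fingers; the grasp point (between the pads) lies 19 mm behind it; z points along the fingers, y is the line along which they close (so a half turn about z gives the same grasp; the last joint's range is limited). The gripper opens to 85 mm and grips with 20 to 120 N. Pads are 22 mm wide; open, the fingers measure 114 mm over their backs; the gripper's body (76 mm by 85 mm) begins 54 mm behind the grasp point. The pads swing forward as they close: fully open they stand 13 mm farther back than shut.
Start: joints at [-1.309, 0.181, 1.607, -0, 1.354, -0.206], TCP at [0.259, -0.513, 0.231] pointing down, gripper open.
Joint ranges: [-2.99, 2.99], [-0.89, 2.07], [0.3, 2.58], [-1.14, 4.28], [0, 2.63], [-3.12, 3.12]. Speed limits (rad/s): [2.57, 2.57, 3.01, 3.14, 3.14, 3.14].

## Interface

Orientations are given as a unit quaternion [w, x, y, z].
In Python, from bench import sensors, vision, ctrl gives the robot as it stands.
- The arm moves only by the tool carry_out, never from a script. Its argument "deltas" is text: rows parted by semicolons, each of 7 numbers parted by spaces: the shift along the tool's x, y, z in mm, then the turn, a rotation vector about the tool's x, y, z in rad, then the closure, from 0 (fully open) to 1 (shut). In form: tx ty tz ax ay az claw; .... A call has 1 to 12 rows; each row is the pose to reach, as a shift and turn from the pose commanded when the call began, along the tool's axes at that moment; what a row does not reach only later rows make up. A row lasts 1/8 s, in which the tool goes at most 62.5 mm and 10.7 degrees, less where a joint would pass 70% of its speed; a pose out of reach is approached as far as the arm can. A call with a gripper value outside its range is refused whole. The fingers move at their own pace and stop on an object; the grip force is fixed at half the most. Time passes only in rows, so rows that repeat a pose let the fingers close. It gives the time, the measured TCP pose, the force, the opening and the grip force at its end, in the units of the state.
- sensors.get_obs(): the state, without advancing time (a new reading comes with each control period).
- vision.camera(name): name is "scene" or "top" or "wrist"; returns the picture (420x560x3 uint8, blue, green, red); there is no depth.
- vision.camera_model(name): a dict with "K" (3x3 intrinsics, pixels), "k1" (the pictures are not rectified: a ray, as slopes to the right and down, at radius r is drawn at 1 + k1 r^2 times it, then the intrinsics apply), "extrinsics" (4x4, takes a point from world to camera coordinates); the wrist camera has in their place "hand_eye" (4x4, takes a point from camera to tool coordinates, whose origin is the TCP and whose axes are the flange's). Camera axes: x right, y down, z forward; pixel columns grow to the right and rows downward; lengths in m; the calibration is good to about 2 mm. A picture is of the moment at which its call begins: read the wrist's pose just before it. camera_model takes no time and is no camera call.
- ctrl.hand_in(): hands the job in; it is judged then, once.
The state is a dict: "time_s": time; "q": joint angles; "dq": joint speeds; "joint_efforts": joint torques, N m; "eef_pos": TCP position; "eef_rot": TCP orientation; "wrist_force": force on the tool from outside, world axes, zero at the start; "torque": the same for the moment, N m; "opening": opening from 0.0 (shut) to 1.0 (fully open); "grasp_force": force on a finger pad.
Only numpy, scipy, OpenCV 4.12 (cv2) and the standard library are available. Lean on these libraries where they do the work, as an engineer would, in place of code of your own. Each camera call takes 0.05 s, during which the arm holds its last target. There are 200 camera calls.

## Task

Lift the yellow keeper bar off the jig's two posts and lay it on the bench. Then take the tight blue locating block by its fin and work it loose by rocking it side to side between the brass cheeks, first towards the jig's red cheek housing and then towards the plain one, easing it upward without lifting the heavy loose jig off the bench or knocking the can, jar or glue bottle. Finish while still holding the block still and upright just clear of its pocket, a finger or two above it; do not let go or put it down.

Things in the scene. Friction and masses are not known exactly. Their poses are not given: they have to be found in the camera images.
- jig: Drilling jig, 2.4 kg, loose on the bench: dark steel plate 200 (x) x 140 (y) x 12 mm. Origin: centre of the underside, straight below the pocket's centre; x along the plate's long side, y towards the red cheek housing, z up. Two aluminium posts at x = +-64 mm, 24 (x) x 44 (y) mm, stand up to z = 78 mm.
- pocket (a point): Centre of the pocket's mouth, on the jig, level with the top of its walls, 34 mm above the jig's underside; jig axes. Pocket floor 22 mm below. End walls: inner faces at x = +-24.5, outer +-44.5 mm. Cheek housings: inner faces at y = +-28, outer +-52 mm, 90 mm long in x; red at +y, bare aluminium at -y.
- cheek_red (a point): Line (middle point) where the red housing's cheek, a spring-backed brass rod along x pressing with about 30 N, grips the block's side: y = +22 mm, 27 mm above the jig's underside; jig axes.
- cheek_plain (a point): The same for the plain housing's cheek: y = -22 mm, 27 mm above the jig's underside; jig axes.
- block: Blue aluminium locating block, about 0.2 kg: body 44 x 44 x 30 mm high with an upright fin on top, 62 mm high overall. Origin: centre of the underside; axes as the jig's at the start. Seated, its underside is 12 mm above the jig's, 15 mm below the cheek lines: risen 15 mm it is free. Pulled straight up it sticks: the cheeks hold more than the jig's weight, and the jig comes up too.
- fin (a point): Middle of the block's fin, 46 mm above the block's underside; block axes. Fin: 14 mm thick along y, 44 mm along x, from 30 to 62 mm up. Rocked about x, the block pivots on one cheek while its other side slides up: with a light upward pull it gains up to 22 mm x the swing in rad. Rock 0.10 to 0.15 rad each side of upright relative to the jig; that fits the pocket.
- bar: Yellow painted keeper bar 165 (x) x 30 (y) x 12 (z) mm, 0.2 kg, lying loose across the tops of the jig's two posts, right over the block's fin (4 mm above it). Origin: centre of the underside; x along its length.
- can: White spray can with a green band, 54 mm across, 150 mm tall, standing on the bench; origin at its underside. Leave alone.
- jar: Amber jar with white cap, 66 mm across, 90 mm tall, standing on the bench; origin at its underside. Leave alone.
- glue: Red glue bottle with orange cap, 48 mm across, 130 mm tall, standing on the bench; origin at its underside. Leave alone.
Not all that is in view belongs to the job. What is meant by the block is not pink, and is the smaller of those in its own colour.

How it is judged:
By the outcome, as a careful person would: the job done as asked, in the order asked, and still so for the second after the job is handed in, while the arm keeps its last pose, push and grip.
It also fails if it takes over 61 s, if anything falls off the work surface, if the arm or the gripper's body presses on something with over 40 N, if the wrist force passes 120 N, or if a joint passes its speed limit or range.

## Working session

There is one attempt and no reset: what is moved stays moved. The work goes in short steps, Python scripts to look and compute and a tool call to move; the robot and the scene stay as the last step left them, time stands still between calls to the robot, and variables do not carry over. Pictures are saved under pics/ and viewed, at most 10 in all, crops included, and the job is handed in when it is done.

Besides the shell and the picture viewer there is one more tool, called after "Request:" as name(argument=value, ...), one argument or row to a line, values as JSON. carry_out: Moves the arm, as the interface text tells. Its arguments: {"type":"object","properties":{"deltas":{"type":"string"}},"required":["deltas"]}

```bash
mkdir -p pics; ls; python3 - <<'E'
from bench import sensors, vision, ctrl
import cv2, numpy as np
np.set_printoptions(precision=4,suppress=True)
a=vision.camera("scene");b=vision.camera("top")
cv2.imwrite("pics/s0.png",a);cv2.imwrite("pics/t0.png",b)
for n in("scene","top","wrist"):print(n,vision.camera_model(n))
print(sensors.get_obs())
E
```

```text
pics
scene {'K': array([[427.9718,   0.    , 282.5548],
       [  0.    , 427.9718, 210.8638],
       [  0.    ,   0.    ,   1.    ]]), 'k1': -0.057464739708288186, 'extrinsics': array([[-0.623 ,  0.7821,  0.0104,  0.3584],
       [ 0.5509,  0.4482, -0.704 , -0.2278],
       [-0.5553, -0.4328, -0.7102,  1.4496],
       [ 0.    ,  0.    ,  0.    ,  1.    ]])}
top {'K': array([[414.4056,   0.    , 281.0165],
       [  0.    , 414.4056, 213.6186],
       [  0.    ,   0.    ,   1.    ]]), 'k1': -0.06713867894917858, 'extrinsics': array([[ 0.0267, -0.9996,  0.0039, -0.0325],
       [-0.9944, -0.027 , -0.1023,  0.5378],
       [ 0.1024, -0.0012, -0.9947,  1.3001],
       [ 0.    ,  0.    ,  0.    ,  1.    ]])}
wrist {'K': array([[289.6488,   0.    , 282.8084],
       [  0.    , 289.6488, 213.5336],
       [  0.    ,   0.    ,   1.    ]]), 'k1': -0.05610290604940418, 'hand_eye': array([[-0.0003, -0.9588, -0.2839,  0.0719],
       [ 1.    , -0.0003, -0.    , -0.0022],
       [-0.0001, -0.2839,  0.9588, -0.144 ],
       [ 0.    ,  0.    ,  0.    ,  1.    ]])}
{'time_s': 0.1, 'q': array([-1.3093,  0.1815,  1.6079,  0.    ,  1.3538, -0.2063]), 'dq': array([-0.0008, -0.0007,  0.0005, -0.0005,  0.0002, -0.0004]), 'joint_efforts': array([  0.0006, -44.5877, -35.2239,  -0.0003,   0.0041,   0.    ]), 'eef_pos': array([ 0.2592, -0.5127,  0.2305]), 'eef_rot': array([-0.0008,  0.9728,  0.2318, -0.    ]), 'wrist_force': array([-0.0244,  0.3249,  0.1389]), 'torque': array([-0.0142, -0.0065,  0.0286]), 'grasp_force': 0.0, 'opening': 0.9998082800629874}
```

View pics/s0.png

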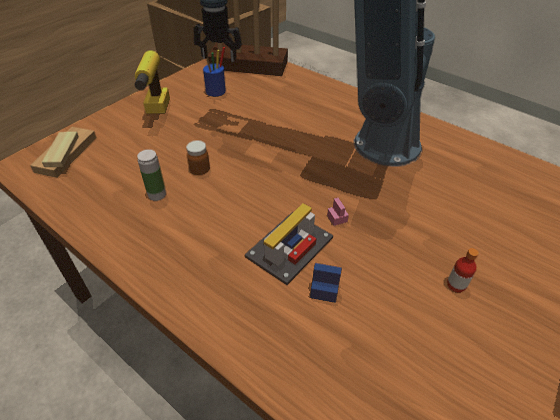

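View pics/t0.png

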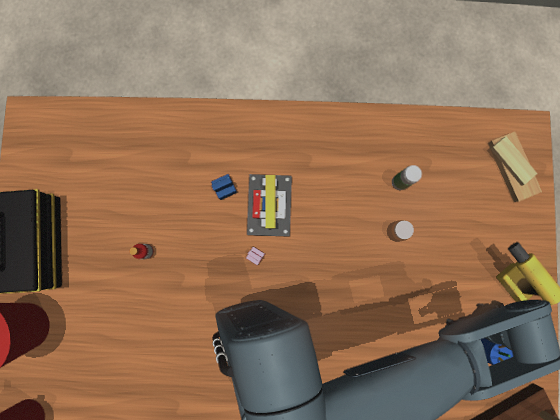

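The scene view shows the jig at about (290,242), with the yellow bar on its posts and the red housing facing the camera. The large blue block at (325,283) and the pink one at (338,211) are decoys. The glue is at (462,272), the can at (152,175) and the jar at (198,157). In the top view the jig centre is at about (270,205), with red towards image left (+y).

```bash
cat > h.py <<'E'
from bench import sensors, vision, ctrl
import cv2, numpy as np
from scipy.spatial.transform import Rotation as R
np.set_printoptions(precision=4,suppress=True)
def pose(o=None):
    o=o or sensors.get_obs(); q=o["eef_rot"]
    T=np.eye(4);T[:3,:3]=R.from_quat([q[1],q[2],q[3],q[0]]).as_matrix();T[:3,3]=o["eef_pos"];return T
def c2w(name,T=None):
    m=vision.camera_model(name)
    return np.linalg.inv(m["extrinsics"]) if name!="wrist" else T@m["hand_eye"]
def ray(name,px,T=None):
    m=vision.camera_model(name)
    p=cv2.undistortPoints(np.array([[px]],float),m["K"],np.array([m["k1"],0,0,0.]))[0,0]
    C=c2w(name,T); d=C[:3,:3]@[p[0],p[1],1]; return C[:3,3],d/np.linalg.norm(d)
def onz(name,px,z,T=None):
    o,d=ray(name,px,T); return o+d*(z-o[2])/d[2]
def tri(rays):
    A=sum(np.eye(3)-np.outer(d,d) for o,d in rays); b=sum((np.eye(3)-np.outer(d,d))@o for o,d in rays)
    p=np.linalg.solve(A,b); return p,[np.linalg.norm(np.cross(p-o,d))*1000 for o,d in rays]
def proj(name,P,T=None):
    m=vision.camera_model(name); C=np.linalg.inv(c2w(name,T)); rv,_=cv2.Rodrigues(C[:3,:3])
    return cv2.projectPoints(np.array(P,float).reshape(-1,3),rv,C[:3,3],m["K"],np.array([m["k1"],0,0,0.]))[0][:,0]
E
python3 - <<'E'
from h import *
for n,p,z in [("jig",(270,205),.012),("barT",(270,175),.09),("barB",(271,229),.09),("can",(402,185),0),("jar",(402,232),.09),("glue",(150,250),0),("dec",(224,187),.03),("pink",(256,256),.02),
 ]: print(n,onz("top",p,z))
print(onz("scene",(290,245),.012))
T=pose();print(T)
E
```

```text
jig [0.5672 0.0185 0.012 ]
barT [0.6508 0.0192 0.09  ]
barB [0.4842 0.0112 0.09  ]
can [ 0.6476 -0.4169  0.    ]
jar [ 0.4855 -0.3896  0.09  ]
glue [0.4105 0.4059 0.    ]
dec [0.6194 0.168  0.03  ]
pink [0.4012 0.0581 0.02  ]
[0.5722 0.0222 0.012 ]
[[ 0.8926  0.4509 -0.0004  0.2592]
 [ 0.4509 -0.8926  0.0015 -0.5127]
 [ 0.0003 -0.0016 -1.      0.2305]
 [ 0.      0.      0.      1.    ]]
```

Request:
carry_out(
  deltas="50 -34 -5 0 0 0.04 0;100 -68 -10 0 0 0.09 0;150 -101 -15 0 0 0.13 0;200 -135 -20 0 0 0.17 0;250 -169 -25 0 0 0.22 0;300 -203 -30 0 0 0.26 0;350 -236 -35 0 0 0.30 0;400 -270 -40 0 0 0.35 0;450 -304 -45 0 0 0.39 0;507 -338 -50 0 0 0.44 0;507 -338 -50 0 0 0.44 0;507 -338 -50 0 0 0.44 0",
)

```text
time_s: 1.6
eef_pos: [0.559, 0.0173, 0.2806]
eef_rot: [0.0, 1.0, 0.015, -0.001]
wrist_force: [-0.1, -0.3, 0.0]
opening: 1.001
grasp_force: 0.0
```

```bash
python3 - <<'E'
from h import *
T=pose();np.save("T1.npy",T);im=vision.camera("wrist");cv2.imwrite("pics/w1.png",im);print(T,sensors.get_obs()["time_s"])
c=im
cv2.imwrite("pics/w1v.png",cv2.resize(c,(800,600),interpolation=cv2.INTER_CUBIC))
E
```

```text
[[ 0.9996  0.0293 -0.0016  0.559 ]
 [ 0.0293 -0.9996 -0.0002  0.0173]
 [-0.0016  0.0002 -1.      0.2806]
 [ 0.      0.      0.      1.    ]] 1.65
```

View pics/w1v.png

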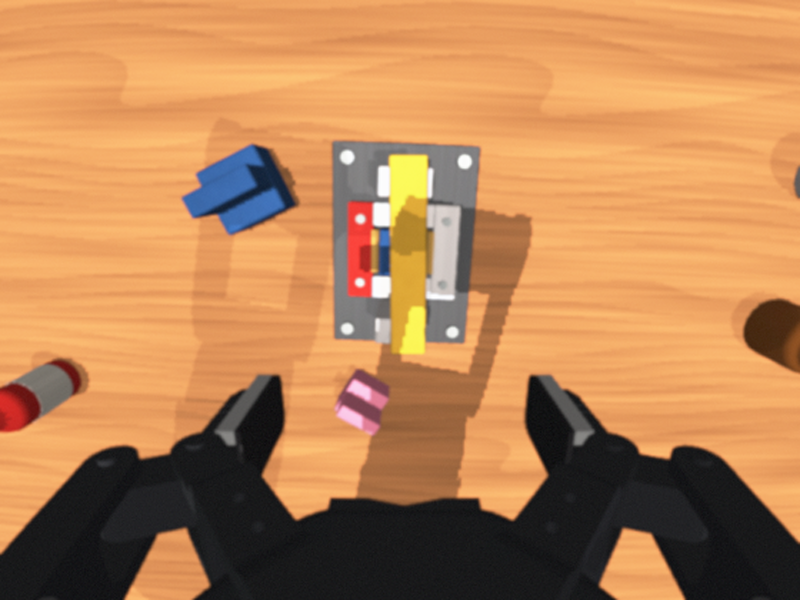

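The wrist view (800x600 enlargement) shows the bar corners at (389,154), (428,155), (425,353) and (391,352), and the plate corners at (333,141), (480,147), (466,342) and (335,337). I'll take a second view, shifted, to get heights.

Request:
carry_out(
  deltas="0 30 10 0 0 0 0;0 60 30 0 0 0 0;0 80 50 0 0 0 0;0 80 50 0 0 0 0;0 80 50 0 0 0 0",
)

```text
time_s: 2.28
eef_pos: [0.5615, -0.0635, 0.232]
eef_rot: [-0.0, 1.0, 0.013, 0.0]
wrist_force: [-0.6, 0.7, -0.2]
opening: 1.001
grasp_force: 0.0
```

```bash
python3 - <<'E'
from h import *
T=pose();np.save("T2.npy",T);im=vision.camera("wrist");cv2.imwrite("pics/w2.png",im);print(T,sensors.get_obs()["time_s"])
a=cv2.resize(cv2.imread("pics/w1.png")[90:250,220:350],None,fx=3,fy=3,interpolation=cv2.INTER_CUBIC)
b=cv2.resize(im[60:260,150:290],None,fx=3,fy=3,interpolation=cv2.INTER_CUBIC)
o=np.zeros((600,390+410,3),np.uint8);o[:480,:390]=a;o[:,390:]=b[:,:410]
cv2.imwrite("pics/w2v.png",o)
E
```

```text
[[ 0.9997  0.0262  0.0005  0.5615]
 [ 0.0262 -0.9997  0.0001 -0.0635]
 [ 0.0005 -0.0001 -1.      0.232 ]
 [ 0.      0.      0.      1.    ]] 2.325
```

View pics/w2v.png

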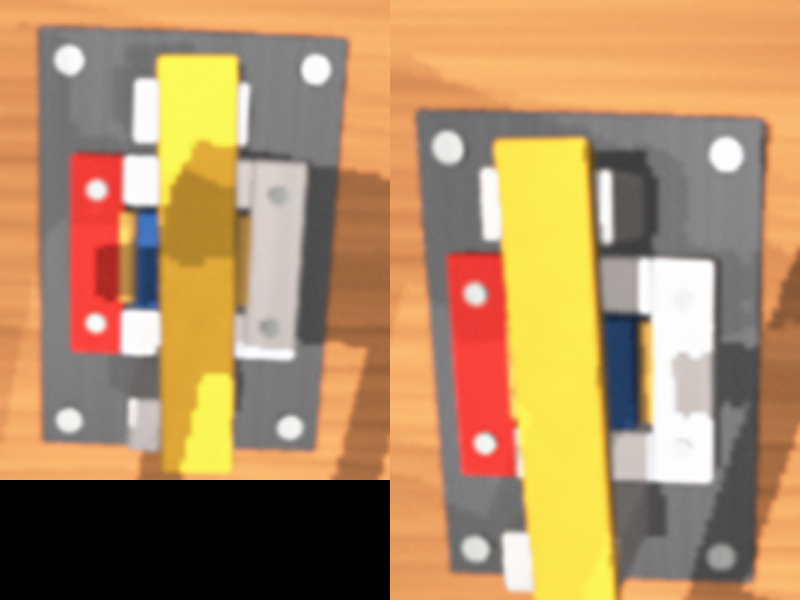

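The left crop is view 1 and the right crop is view 2. Plate corners, red-housing screws, bar corners and outer housing corners are visible in both, so I'll triangulate them.

```bash
python3 - <<'E'
from h import *
from scipy.optimize import least_squares
T1=np.load("T1.npy");T2=np.load("T2.npy")
f1=lambda p:(220+p[0]/3-.33,90+p[1]/3-.33); f2=lambda p:(150+(p[0]-390)/3-.33,60+p[1]/3-.33)
L={'pTL':((39,27),(417,110),(100,70,12)),'pTR':((348,39),(764,120),(100,-70,12)),'pBR':((317,450),(753,580),(-100,-70,12)),'pBL':((42,440),(450,571),(-100,70,12)),
'rTL':((71,155),(447,254),(45,52,34)),'rBL':((71,351),(462,474),(-45,52,34)),'cTR':((307,163),(714,260),(45,-52,34)),'cBR':((295,358),(714,483),(-45,-52,34)),
'bTL':((158,55),(494,140),None),'bTR':((238,55),(587,137),None),'s1':((96,190),(475,294),None),'s2':((96,323),(485,443),None)}
for k,(a,b,_) in L.items():
    print(k,*tri([ray("wrist",f1(a),T1),ray("wrist",f2(b),T2)]))
J=[(f1(a),f2(b),np.array(c)/1000) for a,b,c in L.values() if c]
def res(x,out=False):
    Rz=R.from_rotvec([0,0,x[3]]).as_matrix(); P=np.array([Rz@c+x[:3] for _,_,c in J])
    r=np.r_[proj("wrist",P,T1)-[j[0] for j in J],proj("wrist",P,T2)-[j[1] for j in J]]
    return r.ravel()
s=least_squares(res,[.568,.017,0,.03],loss='soft_l1');print("jig",s.x,np.sqrt(np.mean(s.fun**2)));print(res(s.x).reshape(2,-1,2).round(1).tolist())
# bar yaw, at z=.09 top, view1
B=[onz("wrist",f1(p),.09,T1) for p in((158,55),(238,55),(232,472),(163,472))]
B=np.array(B);print(B,B.mean(0)); d=(B[0]+B[1]-B[2]-B[3]);print("bar yaw",np.arctan2(d[1],d[0]),np.linalg.norm(d)/2)
print(tri([ray("wrist",f1((198,55)),T1),ray("wrist",f2((540.5,138.5)),T2)]))
E
```

```text
pTL [0.6664 0.0897 0.0107] [np.float64(0.2508449115433605), np.float64(0.2508449115433979)]
pTR [ 0.6649 -0.0489  0.0126] [np.float64(0.023715926232909756), np.float64(0.023715926233120597)]
pBR [ 0.4698 -0.0477  0.0169] [np.float64(0.4139647010569095), np.float64(0.41396470105675137)]
pBL [0.4691 0.0912 0.0129] [np.float64(0.1691301957427022), np.float64(0.16913019574266155)]
rTL [0.6115 0.0725 0.0339] [np.float64(0.19115691642172017), np.float64(0.19115691642190033)]
rBL [0.5226 0.0731 0.0349] [np.float64(0.06957201359250889), np.float64(0.06957201359264531)]
cTR [ 0.6112 -0.0312  0.0331] [np.float64(0.27582251866802243), np.float64(0.27582251866791907)]
cBR [ 0.5216 -0.0314  0.0341] [np.float64(0.32941294497845947), np.float64(0.3294129449783252)]
bTL [0.6505 0.0332 0.0904] [np.float64(0.06801128459513026), np.float64(0.06801128459502663)]
bTR [0.6517 0.004  0.0896] [np.float64(0.15735028416390098), np.float64(0.1573502841639809)]
s1 [0.5969 0.0611 0.0379] [np.float64(0.056431926450456284), np.float64(0.05643192645055444)]
s2 [0.5372 0.0611 0.0388] [np.float64(0.09151631067026077), np.float64(0.09151631067015607)]
jig [ 0.5663  0.0212 -0.0027 -0.0074] 0.43276250201908706
[[[-0.4, -0.4], [0.0, -0.4], [-0.7, 0.4], [-0.1, 0.6], [-0.0, -0.3], [0.0, -0.1], [-0.3, -0.1], [-0.9, 0.2]], [[-0.2, 0.0], [0.6, -0.5], [0.5, 0.7], [0.6, 0.3], [0.5, -0.1], [0.7, -0.1], [0.0, 0.4], [-0.6, -0.4]]]
[[ 0.6506  0.0332  0.09  ]
 [ 0.6515  0.004   0.09  ]
 [ 0.4874 -0.0007  0.09  ]
 [ 0.4866  0.028   0.09  ]] [0.569  0.0161 0.09  ]
bar yaw 0.030457647294001643 0.16412593210290474
(array([0.6511, 0.0186, 0.0899]), [np.float64(0.04384895480421298), np.float64(0.04384895480384789)])
```

Request:
carry_out(
  deltas="5 -40 30 0 0 0 0;9 -79 60 0 0 0 0;9 -79 100 0 0 0 0;9 -79 130 0 0 0 0;9 -79 145 0 0 0 0;9 -79 155 0 0 0 0;9 -79 157 0 0 0 0;9 -79 157 0 0 0 0;9 -79 157 0 0 0 0.3;9 -79 157 0 0 0 0.6",
)

```text
time_s: 3.58
eef_pos: [0.5688, 0.0162, 0.0749]
eef_rot: [0.0, 1.0, 0.014, 0.001]
wrist_force: [0.1, -0.2, 0.1]
opening: 0.601
grasp_force: 0.0
```

Request:
carry_out(
  deltas="0 0 0 0 0 0 0.8;0 0 0 0 0 0 1;0 0 0 0 0 0 1;0 0 0 0 0 0 1;0 0 0 0 0 0 1;0 0 -15 0 0 0 1;0 0 -30 0 0 0 1;0 0 -45 0 0 0 1;0 0 -45 0 0 0 1",
)

```text
time_s: 4.7
eef_pos: [0.5697, 0.0162, 0.1213]
eef_rot: [0.0, 1.0, 0.014, 0.002]
wrist_force: [0.0, -0.9, -3.1]
opening: 0.334
grasp_force: 59.5
```

Request:
carry_out(
  deltas="-1 40 0 0 0 0 1;-2 80 0 0 0 0 1;-4 125 10 0 0 0 1;-5 170 30 0 0 0 1;-5 170 60 0 0 0 1;-5 170 90 0 0 0 1;-5 170 105 0 0 0 1;-5 170 113 0 0 0 1;-5 170 117 0 0 0 1;-5 170 118 0 0 0 1;-5 170 118 0 0 0 1",
)

```text
time_s: 6.08
eef_pos: [0.5688, -0.1539, 0.0021]
eef_rot: [0.0, 1.0, 0.014, 0.001]
wrist_force: [0.2, 0.4, -1.9]
opening: 0.332
grasp_force: 59.8
```

Request:
carry_out(
  deltas="0 0 1 0 0 0 1;0 0 2 0 0 0 1;0 0 3 0 0 0 1;0 0 3 0 0 0 1",
)

```text
time_s: 6.58
eef_pos: [0.5685, -0.1539, -0.0002]
eef_rot: [0.0, 1.0, 0.014, 0.0]
wrist_force: [-4.1, 1.7, 11.0]
opening: 0.332
grasp_force: 66.9
```

Request:
carry_out(
  deltas="0 0 0 0 0 0 0.5;0 0 0 0 0 0 0.2;0 0 0 0 0 0 0;0 0 -2 0 0 0 0;0 0 -20 0 0 0 0;0 0 -60 0 0 0 0;0 0 -110 0 0 0 0;0 0 -160 0 0 0 0;-5 -50 -190 0 0 0 0;-10 -100 -190 0 0 0 0;-10 -125 -190 0 0 0 0;-10 -125 -190 0 0 0 0",
)

```text
time_s: 8.07
eef_pos: [0.5547, -0.0274, 0.1898]
eef_rot: [0.0, 1.0, 0.015, 0.001]
wrist_force: [0.5, -0.3, 1.0]
opening: 0.999
grasp_force: 0.0
```

```bash
python3 - <<'E'
from h import *
T=pose();np.save("T3.npy",T);im=vision.camera("wrist");cv2.imwrite("pics/w3.png",im);print(T,sensors.get_obs()["time_s"])
cv2.imwrite("pics/w3v.png",cv2.resize(im,(800,600),interpolation=cv2.INTER_CUBIC))
E
```

```text
[[ 0.9995  0.0307  0.0017  0.5547]
 [ 0.0307 -0.9995 -0.0003 -0.0274]
 [ 0.0017  0.0003 -1.      0.1898]
 [ 0.      0.      0.      1.    ]] 8.125
```

View pics/w3v.png

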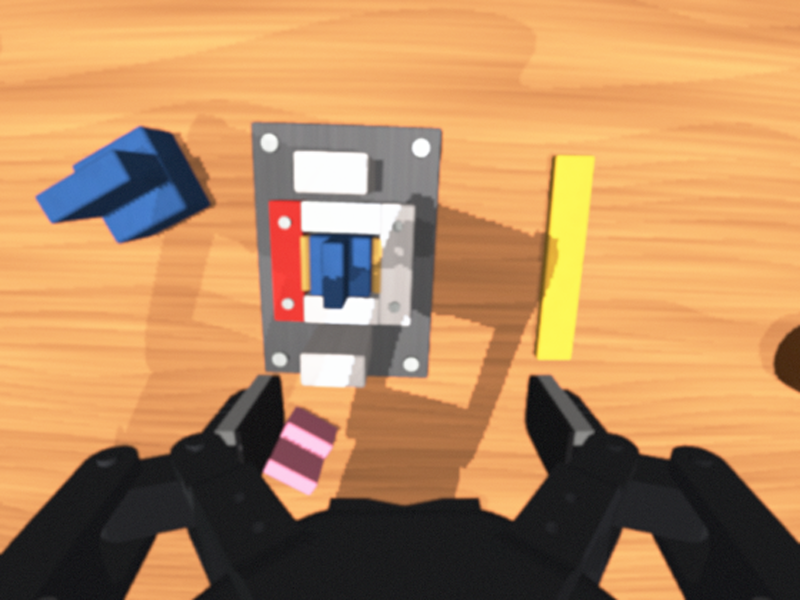

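The bar lies flat on the bench at about (566,258). The fin is clear, with its top at (322..346, 240..307). I need one more view, shifted, to measure the fin.

Request:
carry_out(
  deltas="3 -40 0 0 0 0.02 0;3 -80 0 0 0 0.04 0;3 -80 0 0 0 0.04 0;3 -80 0 0 0 0.04 0",
)

```text
time_s: 8.62
eef_pos: [0.5558, 0.0498, 0.1886]
eef_rot: [0.0, 1.0, -0.006, 0.0]
wrist_force: [0.2, -0.8, -0.4]
opening: 0.993
grasp_force: 0.0
```

```bash
python3 - <<'E'
from h import *
T=pose();np.save("T4.npy",T);im=vision.camera("wrist");cv2.imwrite("pics/w4.png",im);print(T,sensors.get_obs()["time_s"])
P=np.array([[x,y,z] for x in(.5,.63) for y in(-.03,.075) for z in(.03,.08)])
b0=proj("wrist",P,T).mean(0);print(b0)
a=cv2.resize(cv2.imread("pics/w3.png")[80:275,170:300],None,fx=3,fy=3,interpolation=cv2.INTER_CUBIC)
x0=int(b0[0])-68;y0=80;print(x0)
b=cv2.resize(im[y0:y0+195,x0:x0+136],None,fx=3,fy=3,interpolation=cv2.INTER_CUBIC)
cv2.imwrite("pics/w4v.png",np.hstack([a,b]))
E
```

```text
[[ 0.9999 -0.0126  0.0004  0.5558]
 [-0.0126 -0.9999 -0.0006  0.0498]
 [ 0.0004  0.0006 -1.      0.1886]
 [ 0.      0.      0.      1.    ]] 8.675
[312.3196 189.624 ]
244
```

View pics/w4v.png

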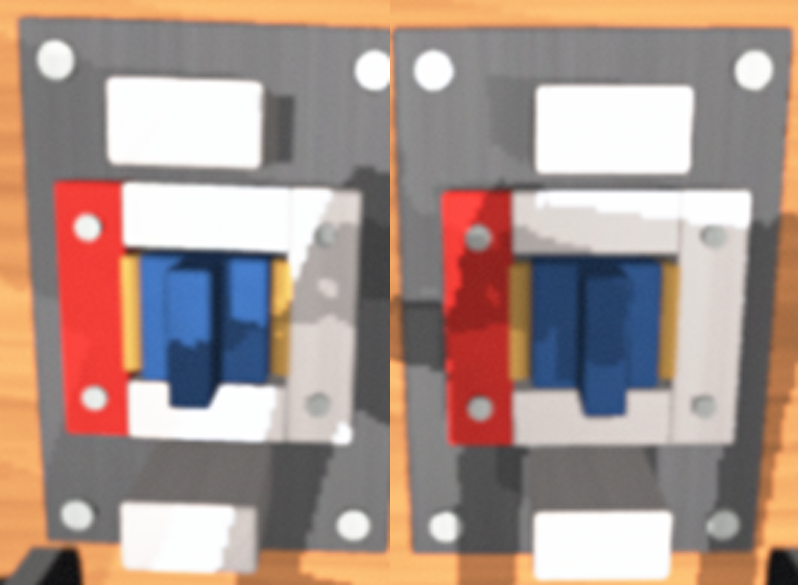

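Both crops show the fin top: left (167..213, 268..407), right (584..628, 276..414). The post tops and housing screws are also readable in both, so I'll triangulate.

```bash
python3 - <<'E'
from h import *
T3=np.load("T3.npy");T4=np.load("T4.npy")
f1=lambda p:(170+p[0]/3-.33,80+p[1]/3-.33); f2=lambda p:(244+(p[0]-390)/3-.33,80+p[1]/3-.33)
L={'fTL':((167,268),(584,276)),'fTR':((213,268),(628,277)),'fBR':((210,407),(626,414)),'fBL':((170,404),(584,414)),
'postTL':((107,77),(536,86)),'postTR':((262,82),(693,87)),'postBR':((262,167),(690,173)),'postBL':((107,163),(537,173)),
's1':((87,227),(478,238)),'s2':((94,398),(481,408)),'t1':((326,235),(713,236)),'t2':((319,404),(704,405)),
'rT':((56,183),(442,191)),'rB':((67,434),(449,444)),'cT':((361,193),(751,191)),'cB':((351,443),(735,445))}
D={k:tri([ray("wrist",f1(a),T3),ray("wrist",f2(b),T4)])[0] for k,(a,b) in L.items()}
for k in D:print(k,D[k])
g=lambda *k:np.mean([D[i] for i in k],0)
print("fin",g('fTL','fTR','fBR','fBL'),"scr",g('s1','s2','t1','t2'),"hous",g('rT','rB','cT','cB'),"post",g('postTL','postTR','postBR','postBL'))
ya=lambda a,b:np.arctan2(*(D[a]-D[b])[[1,0]])
print("yaws",ya('s1','s2'),ya('t1','t2'),ya('rT','rB'),ya('cT','cB'),ya('fTL','fBL'),ya('fTR','fBR'))
T=pose();print(T[:3,:3].T@np.r_[.0,.0,0],sensors.get_obs()["eef_pos"])
E
```

```text
fTL [0.5883 0.0279 0.0696]
fTR [0.588  0.0142 0.0673]
fBR [0.5457 0.0146 0.0738]
fBL [0.5455 0.0276 0.0718]
postTL [0.6428 0.0424 0.0766]
postTR [ 0.6422 -0.0013  0.0778]
postBR [ 0.6189 -0.0015  0.0774]
postBL [0.6192 0.0423 0.08  ]
s1 [0.597  0.0608 0.038 ]
s2 [0.5373 0.0611 0.0385]
t1 [ 0.596  -0.0198  0.0312]
t2 [ 0.5362 -0.0189  0.0345]
rT [0.6116 0.073  0.0306]
rB [0.5219 0.0732 0.0332]
cT [ 0.6109 -0.0312  0.0342]
cB [ 0.5215 -0.0309  0.0351]
fin [0.5669 0.0211 0.0706] scr [0.5666 0.0208 0.0356] hous [0.5665 0.021  0.0333] post [0.6308 0.0205 0.0779]
yaws -0.004088106568920535 -0.015046253813153256 -0.0030182770166510783 -0.004147299562499405 0.007335074522324123 -0.010095511894894991
[0. 0. 0.] [0.5558 0.0496 0.1885]
```

Request:
carry_out(
  deltas="6 14 20 0 0 -0.006 0;12 28 50 0 0 -0.006 0;12 28 80 0 0 -0.006 0;12 28 110 0 0 -0.006 0;12 28 130 0 0 -0.006 0;12 28 140 0 0 -0.006 0;12 28 143 0 0 -0.006 0;12 28 143 0 0 -0.006 0;12 28 143 0 0 -0.006 0.3;12 28 143 0 0 -0.006 0.55;12 28 143 0 0 -0.006 0.7;12 28 143 0 0 -0.006 0.7",
)

```text
time_s: 10.18
eef_pos: [0.5672, 0.0229, 0.0455]
eef_rot: [0.0, 1.0, -0.003, 0.0]
wrist_force: [-0.0, -0.4, 0.1]
opening: 0.3
grasp_force: 0.0
```

Request:
carry_out(
  deltas="0 1.5 0 0 0 0 0.7;0 1.5 0 0 0 0 0.75;0 1.5 0 0 0 0 0.8;0 1.5 0 0 0 0 0.83;0 1.5 0 0 0 0 0.9;0 1.5 0 0 0 0 1;0 1.5 0 0 0 0 1;0 1.5 0 0 0 0 1",
)

```text
time_s: 11.18
eef_pos: [0.5671, 0.0203, 0.0455]
eef_rot: [0.001, 1.0, -0.003, -0.0]
wrist_force: [-2.0, -5.0, 1.9]
opening: 0.154
grasp_force: 59.1
```

```bash
cat > rock.py <<'E'
import numpy as np,sys
# (theta to red, rise mm): start -> end, n rows ; tool yz frame, tool x turn = -theta
def rows(t0,u0,t1,u1,n):
    p=lambda t,u:np.array([(18.5+u)*np.sin(t),(18.5+u)*np.cos(t)])
    ty=np.array([-np.cos(t0),np.sin(t0)]);tz=np.array([-np.sin(t0),-np.cos(t0)])
    out=[]
    for k in range(1,n+1):
        s=k/n;d=p(t0+(t1-t0)*s,u0+(u1-u0)*s)-p(t0,u0)
        out.append(f"0 {ty@d:.1f} {tz@d:.1f} {-(t1-t0)*s:.3f} 0 0 1")
    print(";".join(out+out[-1:]*2))
rows(0,0,.13,2.4,8);rows(.13,2.4,-.13,7.3,10);rows(-.13,7.3,.13,12.2,10);rows(.13,12.2,-.13,17.1,10)
E
python3 rock.py
```

```text
0 -0.3 -0.3 -0.016 0 0 1;0 -0.6 -0.6 -0.033 0 0 1;0 -0.9 -0.9 -0.049 0 0 1;0 -1.3 -1.2 -0.065 0 0 1;0 -1.6 -1.4 -0.081 0 0 1;0 -2.0 -1.7 -0.098 0 0 1;0 -2.3 -2.0 -0.114 0 0 1;0 -2.7 -2.2 -0.130 0 0 1;0 -2.7 -2.2 -0.130 0 0 1;0 -2.7 -2.2 -0.130 0 0 1
0 0.6 -0.5 0.026 0 0 1;0 1.1 -1.0 0.052 0 0 1;0 1.7 -1.4 0.078 0 0 1;0 2.4 -1.8 0.104 0 0 1;0 3.0 -2.3 0.130 0 0 1;0 3.7 -2.7 0.156 0 0 1;0 4.4 -3.0 0.182 0 0 1;0 5.1 -3.4 0.208 0 0 1;0 5.9 -3.7 0.234 0 0 1;0 6.6 -4.0 0.260 0 0 1;0 6.6 -4.0 0.260 0 0 1;0 6.6 -4.0 0.260 0 0 1
0 -0.7 -0.5 -0.026 0 0 1;0 -1.4 -0.9 -0.052 0 0 1;0 -2.1 -1.4 -0.078 0 0 1;0 -2.9 -1.8 -0.104 0 0 1;0 -3.7 -2.2 -0.130 0 0 1;0 -4.5 -2.6 -0.156 0 0 1;0 -5.3 -2.9 -0.182 0 0 1;0 -6.1 -3.3 -0.208 0 0 1;0 -7.0 -3.6 -0.234 0 0 1;0 -7.9 -3.9 -0.260 0 0 1;0 -7.9 -3.9 -0.260 0 0 1;0 -7.9 -3.9 -0.260 0 0 1
0 0.8 -0.5 0.026 0 0 1;0 1.6 -0.9 0.052 0 0 1;0 2.5 -1.4 0.078 0 0 1;0 3.4 -1.8 0.104 0 0 1;0 4.3 -2.2 0.130 0 0 1;0 5.2 -2.5 0.156 0 0 1;0 6.2 -2.9 0.182 0 0 1;0 7.1 -3.2 0.208 0 0 1;0 8.1 -3.5 0.234 0 0 1;0 9.2 -3.7 0.260 0 0 1;0 9.2 -3.7 0.260 0 0 1;0 9.2 -3.7 0.260 0 0 1
```

Request:
carry_out(
  deltas="0 -0.3 -0.3 -0.016 0 0 1;0 -0.6 -0.6 -0.033 0 0 1;0 -0.9 -0.9 -0.049 0 0 1;0 -1.3 -1.2 -0.065 0 0 1;0 -1.6 -1.4 -0.081 0 0 1;0 -2.0 -1.7 -0.098 0 0 1;0 -2.3 -2.0 -0.114 0 0 1;0 -2.7 -2.2 -0.130 0 0 1;0 -2.7 -2.2 -0.130 0 0 1;0 -2.7 -2.2 -0.130 0 0 1",
)

```text
time_s: 12.42
eef_pos: [0.5672, 0.0233, 0.0479]
eef_rot: [0.066, 0.998, -0.003, -0.0]
wrist_force: [-1.7, -6.1, 3.1]
opening: 0.157
grasp_force: 59.1
```

```bash
cat > st.py <<'E'
from h import *
o=sensors.get_obs();T=pose(o)
print("t",o["time_s"],"pos",o["eef_pos"],"tilt to red",np.arctan2(-T[1,2],-T[2,2]),"F",o["wrist_force"],"M",o["torque"],o["opening"])
E
python3 st.py
```

```text
t 12.425 pos [0.5672 0.0233 0.0479] tilt to red 0.13112587327170797 F [-1.7358 -6.0563  3.1389] M [-0.3073  0.2353  0.0158] 0.15704506420811867
```

Request:
carry_out(
  deltas="0 0.6 -0.5 0.026 0 0 1;0 1.1 -1.0 0.052 0 0 1;0 1.7 -1.4 0.078 0 0 1;0 2.4 -1.8 0.104 0 0 1;0 3.0 -2.3 0.130 0 0 1;0 3.7 -2.7 0.156 0 0 1;0 4.4 -3.0 0.182 0 0 1;0 5.1 -3.4 0.208 0 0 1;0 5.9 -3.7 0.234 0 0 1;0 6.6 -4.0 0.260 0 0 1;0 6.6 -4.0 0.260 0 0 1;0 6.6 -4.0 0.260 0 0 1",
)

```text
time_s: 13.92
eef_pos: [0.5671, 0.0178, 0.0522]
eef_rot: [-0.065, 0.998, -0.003, 0.0]
wrist_force: [0.7, -6.5, -6.4]
opening: 0.152
grasp_force: 59.2
```

```bash
python3 st.py; python3 - <<'E'
from h import *
w=vision.camera("wrist");s=vision.camera("scene");cv2.imwrite("pics/w5.png",w)
a=cv2.resize(w[130:300,180:400],None,fx=3,fy=3)[:, :440];a=cv2.resize(w[130:300,200:360],None,fx=2.5,fy=2.5,interpolation=cv2.INTER_CUBIC)
b=cv2.resize(s[190:290,240:340],None,fx=4,fy=4,interpolation=cv2.INTER_CUBIC)
o=np.zeros((425,800,3),np.uint8);o[:,:400]=a;o[:400,400:]=b;cv2.imwrite("pics/c5.png",o)
E
```

```text
t 13.925 pos [0.5671 0.0178 0.0522] tilt to red -0.1298082892025771 F [ 0.7048 -6.4825 -6.4052] M [-1.9558 -0.1521 -0.0518] 0.15237652743321092
```

View pics/c5.png

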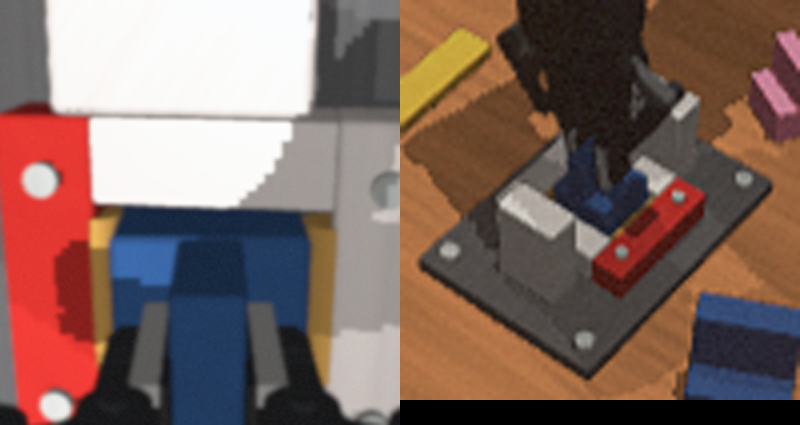

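The block rises with the tool and the jig lies flat. I'll carry on rocking.

Request:
carry_out(
  deltas="0 -0.6 -0.5 -0.026 0 0 1;0 -1.2 -0.9 -0.052 0 0 1;0 -1.8 -1.4 -0.078 0 0 1;0 -2.5 -1.8 -0.104 0 0 1;0 -3.3 -2.2 -0.130 0 0 1;0 -4.0 -2.6 -0.156 0 0 1;0 -4.8 -2.9 -0.182 0 0 1;0 -5.6 -3.3 -0.208 0 0 1;0 -6.5 -3.6 -0.234 0 0 1;0 -7.4 -3.9 -0.260 0 0 1;0 -7.4 -3.9 -0.260 0 0 1;0 -7.4 -3.9 -0.260 0 0 1",
)

```text
time_s: 15.52
eef_pos: [0.5671, 0.0248, 0.0574]
eef_rot: [0.065, 0.998, -0.003, -0.0]
wrist_force: [1.0, -7.0, -3.6]
opening: 0.151
grasp_force: 59.4
```

```bash
python3 st.py
```

```text
t 15.525 pos [0.5671 0.0248 0.0574] tilt to red 0.1299529327782619 F [ 0.9631 -7.0372 -3.6128] M [-1.2697 -0.1993 -0.0197] 0.15072286278836186
```

Request:
carry_out(
  deltas="0 0.8 -0.5 0.026 0 0 1;0 1.6 -0.9 0.052 0 0 1;0 2.5 -1.4 0.078 0 0 1;0 3.4 -1.8 0.104 0 0 1;0 4.3 -2.2 0.130 0 0 1;0 5.2 -2.5 0.156 0 0 1;0 6.2 -2.9 0.182 0 0 1;0 7.1 -3.2 0.208 0 0 1;0 8.1 -3.5 0.234 0 0 1;0 9.2 -3.7 0.260 0 0 1;0 9.2 -3.7 0.260 0 0 1;0 9.2 -3.7 0.260 0 0 1",
)

```text
time_s: 17.02
eef_pos: [0.5674, 0.0177, 0.0637]
eef_rot: [-0.067, 0.998, -0.003, 0.0]
wrist_force: [-4.5, 0.1, 10.8]
opening: 0.154
grasp_force: 61.8
```

```bash
python3 st.py; sed -i '/^rows/d' rock.py; echo "rows(-.13,17.1,0,20,6)" >> rock.py; python3 rock.py
```

```text
t 17.025 pos [0.5674 0.0177 0.0637] tilt to red -0.13335619645254548 F [-4.5222  0.0926 10.8132] M [0.5426 0.847  0.2466] 0.15396693819616827
0 -0.8 -0.5 -0.022 0 0 1;0 -1.6 -0.9 -0.043 0 0 1;0 -2.4 -1.4 -0.065 0 0 1;0 -3.2 -1.8 -0.087 0 0 1;0 -4.1 -2.2 -0.108 0 0 1;0 -5.0 -2.6 -0.130 0 0 1;0 -5.0 -2.6 -0.130 0 0 1;0 -5.0 -2.6 -0.130 0 0 1
```

Request:
carry_out(
  deltas="0 -0.8 -1.5 -0.022 0 0 1;0 -1.6 -3 -0.043 0 0 1;0 -2.4 -5 -0.065 0 0 1;0 -3.2 -7 -0.087 0 0 1;0 -4.1 -9.5 -0.108 0 0 1;0 -5.0 -12 -0.130 0 0 1;0 -5.5 -16 -0.130 0 0 1;0 -6 -20 -0.130 0 0 1;0 -6.5 -23 -0.13 0 0 1;0 -6.9 -25.5 -0.13 0 0 1;0 -6.9 -25.5 -0.13 0 0 1;0 -6.9 -25.5 -0.13 0 0 1",
)

```text
time_s: 18.52
eef_pos: [0.567, 0.0197, 0.0881]
eef_rot: [-0.0, 1.0, -0.003, -0.0]
wrist_force: [-0.2, 0.2, -2.1]
opening: 0.151
grasp_force: 59.8
```

```bash
python3 st.py; python3 - <<'E'
from h import *
w=vision.camera("wrist");s=vision.camera("scene")
a=cv2.resize(w[60:300,160:400],(400,400),interpolation=cv2.INTER_CUBIC)
b=cv2.resize(s[180:290,235:345],(400,400),interpolation=cv2.INTER_CUBIC)
cv2.imwrite("pics/c6.png",np.hstack([a,b]))
E
```

```text
t 18.525 pos [0.567  0.0197 0.0881] tilt to red -7.019379234914388e-05 F [-0.1972  0.1792 -2.1339] M [ 0.0726 -0.0087 -0.0435] 0.15063021624899597
```

View pics/c6.png

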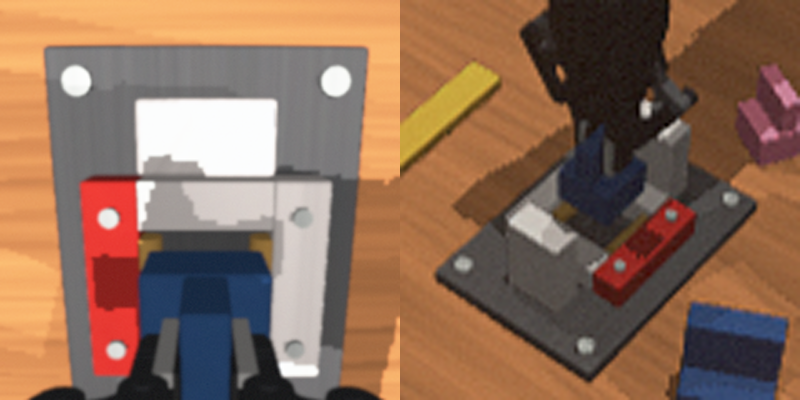

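The block hangs free and level in the grip, about 20 mm above the pocket mouth, with wrist load equal to its weight only. The jig is flat. I'll let it settle, then hand in.

Request:
carry_out(
  deltas="0 0 0 0 0 0 1;0 0 0 0 0 0 1;0 0 0 0 0 0 1;0 0 0 0 0 0 1",
)

```text
time_s: 19.12
eef_pos: [0.5671, 0.0197, 0.0882]
eef_rot: [-0.0, 1.0, -0.003, 0.0]
wrist_force: [0.1, 0.1, -2.6]
opening: 0.148
grasp_force: 59.8
```

```bash
python3 st.py; python3 -c "
from bench import ctrl;print(ctrl.hand_in())"
```

```text
t 19.125 pos [0.5671 0.0197 0.0882] tilt to red -1.8782901241349636e-05 F [ 0.0851  0.0941 -2.6155] M [0.0437 0.0343 0.0259] 0.14822707958695766
the job is handed in; nothing more can be done
None
```

The job is handed in at 19 s: the keeper bar lies on the bench, and the block was rocked free (red side first) and is held still and upright about 20 mm above its pocket; the jig stayed flat and the can, jar and glue bottle were left alone.

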